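# Make up two mosaic kits

## Robot

A 7-joint arm with a two-finger parallel gripper is mounted at the origin on the work surface; the furniture and walls round the work are solid. World frame = base frame: x ahead of the robot, y to its left, z up, the work surface at z = 0. Lengths are in m, angles in rad, forces in N, time in s.
With the tool pointing down it reaches from about 0.4 to 0.85 m from the base axis. Payload 6.9 kg.
Tool frame: the origin (TCP) lies midway between the tips of the shut fingers; the grasp point (between the pads) lies behind it (ctrl.pinch_z is the z of the grasp point in the tool frame, in m); z points along the fingers, y is the direction in which the jaws open and shut (so a half turn about z gives the same grasp; the last joint's range is limited). The gripper opens to 85 mm and grips with 20 to 120 N. Pads are 22 mm wide; open, the fingers measure 114 mm over their backs; the gripper's body (76 mm by 85 mm) begins 54 mm behind the grasp point. The pads swing forward as they close: fully open they stand 13 mm farther back than shut.
Start: joints at [-1.21, 0.507, -0.238, 1.5, 0.126, 1.149, -0.155], TCP at [0.158, 0.605, 0.231] pointing down, gripper open.
Joint ranges: [-3.08, 3.08], [-0.24, 2.05], [-1.43, 1.35], [0, 2.5], [-1.52, 4.66], [0.17, 1.96], [-2.89, 2.89]. Speed limits (rad/s): [2.39, 2.39, 3.14, 3.14, 3.14, 3.14, 3.14].

## Interface

Orientations are given as a unit quaternion [w, x, y, z].
In Python, from station import ctrl, get_state, vision, ticket, models gives the robot as it stands. Calls block until the motion is done:
- ctrl.movep(position, orientation): joint-space move of the TCP to a pose.
- ctrl.movel(position, frame=None, max_speed=0.15): straight line of the TCP; frame=None keeps the orientation; max_speed is the mean speed in m/s.
- ctrl.set_joints(angles): joint-space move.
- ctrl.ungrasp() and ctrl.close_gripper(force=None): open the fingers fully, or close them until they stop; force is the grip in N (None keeps the last).
- ctrl.pause(seconds).
- ctrl.ik(position, orientation): joint angles nearest the present ones, or None.
- get_state(): the state.
- vision.grab_frame(name): name is "scene" or "top" or "wrist"; returns (picture, depth): 420x560x3 uint8, blue, green, red; 420x560 float32, m along the optical axis (not along the pixel's ray), 0 where there is no reading.
- vision.camera_info(name): a dict with "mtx" (3x3 intrinsics, pixels), "R" (3x3) and "t" (3): a world point X has camera coordinates R X + t; the wrist camera has in their place "hand_eye" (4x4, takes a point from camera to tool coordinates, whose origin is the TCP and whose axes are the flange's). Camera axes: x right, y down, z forward; pixel columns grow to the right and rows downward; lengths in m; the calibration is good to about 2 mm. A picture is of the moment at which its call begins: read the wrist's pose just before it. camera_info takes no time and is no camera call.
A pose or a line that the arm cannot do raises ctrl.Unreachable and nothing moves.
- ticket.close_job(): hands the job in, once; it reports no verdict.
Trained networks look in the newest picture that a camera, given by its name, has taken for a name from the list of things; names that differ only in an ending like _2 or _b are one class to them, and where a whole thing is asked for, a point or a joint stands for the part that bears it (a point fixed in the world has none). Each returns a list of dicts, best first, with "p" (0 to 1); they miss things now and then, are a little off and sometimes report something else, mostly with a low value. They report only what shows in the picture. A call takes as long as a camera call. They do not tell look-alikes from the thing itself.
- models.recognise(camera, target): "point" ([column, row] in pixels, amid what is visible of it).
- models.masks_of(camera, target): "mask" (420x560 bool, what is visible of it) and "point" ([column, row] in pixels, amid what is visible of it).
The state is a dict: "time": time; "qpos": joint angles; "qd": joint speeds; "tau": joint torques, N m; "tcp_pos": TCP position; "eef_rot": TCP orientation; "contact_force": force on the tool from outside, world axes, zero at the start; "wrist_torque": the same for the moment, N m; "width": finger opening in m.
Only numpy, scipy, OpenCV 4.12 (cv2) and the standard library are available. Lean on these libraries where they do the work, as an engineer would, in place of code of your own. Each camera call takes 0.05 s, during which the arm holds its last target.

## Task

Make up the two mosaic kits: the red-handled brush and the white tub go on the blue board, the wooden-handled brush and the cork sanding block on the yellow board, each lying squarely over its own painted outline. One of the boards has a piece on it that belongs to neither kit: take it off and lay it lengthwise on the middle of the cork mat. Leave the green pencil where it is, and let go of everything at the end.

Things in the scene. Friction and masses are not known exactly. Their poses are not given: they have to be found in the camera images.
- blue_board: Blue fixed flat kit board, 160 mm (x) by 210 mm (y), 4 mm thick, no rim; one of the two boards stands nearer the robot, the other behind it. Origin: centre of underside; x away from the robot, y to its left (within 0.1 rad). Pale outlines on top: brush, lengthwise along y, centred at x -50 mm, y 0, bristles drawn to +y (either way is right); tub, a 56 mm disc at x +42 mm, y 0.
- yellow_board: Yellow fixed flat kit board, 160 mm (x) by 210 mm (y), 4 mm thick, no rim; one of the two boards stands nearer the robot, the other behind it. Origin: centre of underside; x away from the robot, y to its left (within 0.1 rad). Pale outlines on top: brush, lengthwise along y, centred at x -50 mm, y 0, bristles drawn to +y (either way is right); block, 64 mm (x) by 104 mm (y), at x +42 mm, y 0.
- cork_mat: Cork mat fixed to the bench, 160 mm along its x, 70 mm along its y, 3 mm thick. Origin: centre of its underside. Place for the piece that belongs to neither kit, which is laid along the mat's x.
- felt_pen: Capped felt pen, grey and black, 137 mm long, 12 mm wide and thick, the piece that belongs to neither kit; at the start it lies over the brush outline of one of the two boards. Origin: centre of its length, at its underside; its y runs along it.
- red_brush: Flat glue brush with a red handle, 177 mm long, 11 mm thick, lying flat. Origin: centre of its underside; y runs along it, bristles and metal ferrule towards -y. At the start the bristles point roughly away from the robot. Best gripped across the ferrule, 43 mm from the origin towards -y, where it is 18 mm wide.
- wood_brush: Flat glue brush with a natural wooden handle, 177 mm long, 11 mm thick, lying flat. Origin: centre of its underside; y runs along it, bristles and metal ferrule towards -y. At the start the bristles point roughly away from the robot. Best gripped across the ferrule, 43 mm from the origin towards -y, where it is 30 mm wide.
- white_tub: Small white open round tub, 54 mm across the rim, narrowing to 44 mm at the foot, 37 mm high, standing upright; goes on the blue board. Origin: centre of its underside; z up.
- sanding_block: Brown cork sanding block, 60 mm along its x, 101 mm along its y, 32 mm high; gripped across the 60 mm. Goes on the yellow board with its length along the board's y. Origin: centre of its underside.
- pencil: Green pencil lying flat, 112 mm long, 7 mm thick; not to be moved. Origin: centre of its length, at its underside; its y runs along it.
There are look-alikes about, which are no part of the job. There is more than one size of the white_tub; the job needs the larger.

How it is judged:
By the outcome, as a careful person would: the job done as asked, in the order asked, and still so for the second after the job is handed in, with the robot touching nothing.
It also fails if it takes over 128 s, if anything falls off the work surface, if the arm or the gripper's body presses on something with over 40 N, if the wrist force passes 120 N, or if a joint passes its speed limit or range.

## Working session

There is one attempt and no reset: what is moved stays moved. The work goes in short steps, each a Python script; the robot and the scene stay as the last script left them, time stands still between calls to the robot, and variables do not carry over. Pictures are saved under pics/ and viewed, and the job is handed in when it is done.

```bash
ls; mkdir -p pics
python3 - <<'E'
from station import ctrl, get_state, vision, ticket, models
import cv2
for n in ["scene","top","wrist"]:
    im,d=vision.grab_frame(n); cv2.imwrite(f"pics/{n}0.png",im)
    print(n,vision.camera_info(n))
s=get_state();print(s['time'],s['tcp_pos'],s['eef_rot'],s['width'],ctrl.pinch_z)
E
```

```text
pics
scene {'mtx': array([[402.72115382,   0.        , 280.80571398],
       [  0.        , 402.72115382, 213.61161377],
       [  0.        ,   0.        ,   1.        ]]), 'R': array([[ 0.63297534, -0.77409848,  0.01066603],
       [-0.43333614, -0.36568574, -0.82370731],
       [ 0.64153099,  0.51676443, -0.56691491]]), 't': array([-0.33701265,  0.27440475,  0.59230567])}
top {'mtx': array([[501.56070364,   0.        , 275.15983766],
       [  0.        , 501.56070364, 203.2976556 ],
       [  0.        ,   0.        ,   1.        ]]), 'R': array([[-0.01532523, -0.99939073, -0.03135786],
       [-0.98031306,  0.02119226, -0.19630891],
       [ 0.19685385,  0.02773204, -0.98004056]]), 't': array([0.03613419, 0.54449576, 1.05326581])}
wrist {'mtx': array([[325.87586168,   0.        , 280.30031534],
       [  0.        , 325.87586168, 209.22455023],
       [  0.        ,   0.        ,   1.        ]]), 'hand_eye': array([[ 3.18209851e-04, -9.58823478e-01, -2.84002529e-01,
         7.25100725e-02],
       [ 9.99999842e-01,  4.36449363e-04, -3.53053528e-04,
         1.19904611e-03],
       [ 4.62468734e-04, -2.84002372e-01,  9.58823466e-01,
        -1.43075923e-01],
       [ 0.00000000e+00,  0.00000000e+00,  0.00000000e+00,
         1.00000000e+00]])}
0.15 [0.15809207 0.60429729 0.23061119] [-8.69481767e-05  1.27539461e-01  9.91833258e-01 -6.82918929e-04] 0.08524579599766048 -0.0187
```

View pics/scene0.png

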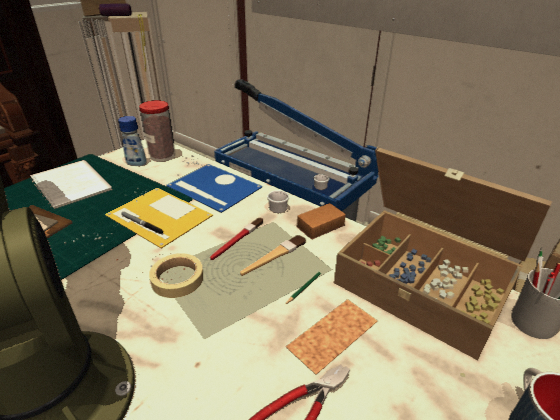

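View pics/top0.png

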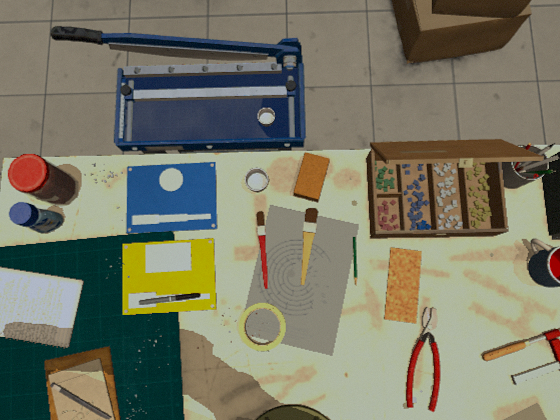

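View pics/wrist0.png

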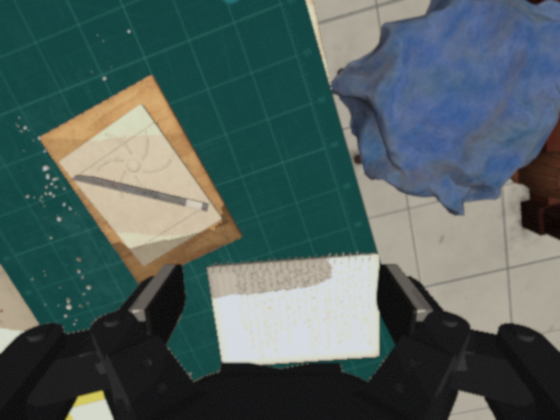

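Seen in top: the blue board is at (171,197) at the back and the yellow at (169,276) in front, with the felt pen at (170,299). Brushes are at (263,250) and (308,245), tub at (257,180), a second tub inside the cutter at (266,116), block at (311,177), pencil at (355,260), mat at (403,285). Next, measure.

```bash
cat > h.py <<'E'
from station import ctrl, get_state, vision, ticket, models
import cv2, numpy as np
from scipy.spatial.transform import Rotation as Ro
def cam(n, st=None):
    """returns K, Rcw, tcw : world = Rcw@c + tcw"""
    ci=vision.camera_info(n)
    if n!="wrist": return ci["mtx"],ci["R"].T,-ci["R"].T@ci["t"]
    H=ci["hand_eye"]; q=np.array(st['eef_rot']); R=Ro.from_quat([q[1],q[2],q[3],q[0]]).as_matrix()
    return ci["mtx"],R@H[:3,:3],R@H[:3,3]+np.array(st['tcp_pos'])
def atz(n,px,z,st=None):
    K,R,t=cam(n,st); px=np.atleast_2d(px).astype(float)
    r=np.c_[(px-K[:2,2])/[K[0,0],K[1,1]],np.ones(len(px))]@R.T
    return t+r*((z-t[2])/r[:,2])[:,None]
def cloud(n,d,mask,st=None):
    K,R,t=cam(n,st); v,u=np.where(mask&(d>0)); z=d[v,u]
    c=np.c_[(u-K[0,2])/K[0,0]*z,(v-K[1,2])/K[1,1]*z,z]
    return c@R.T+t
def maskpx(m):
    v,u=np.where(m); return np.c_[u,v]
def rect(xy):
    (c,s,a)=cv2.minAreaRect((xy[:,:2]*1000).astype(np.float32))
    b=cv2.boxPoints((c,s,a))/1000; e0=b[1]-b[0]; e1=b[2]-b[1]
    L=e0 if np.linalg.norm(e0)>np.linalg.norm(e1) else e1
    return np.array(c)/1000,sorted(np.array(s)/1000),np.arctan2(L[1],L[0])%np.pi
def q_yaw(a):
    """tool down with jaw axis (tool y) along world direction angle a"""
    a=(a+np.pi/2)%np.pi-np.pi/2
    y=np.array([np.cos(a),np.sin(a),0]); z=np.array([0,0,-1.]); x=np.cross(y,z)
    q=Ro.from_matrix(np.c_[x,y,z]).as_quat(); return np.array([q[3],*q[:3]])
E
cat > m.py <<'E'
from h import *
Z=dict(blue_board=.004,yellow_board=.004,cork_mat=.003,felt_pen=.012,red_brush=.006,wood_brush=.006,white_tub=.037,sanding_block=.032,pencil=.004)
im,d=vision.grab_frame("top")
vis=im.copy()
for n,z in Z.items():
    for r in models.masks_of("top",n)[:3]:
        if r['p']<.2: continue
        P=cloud("top",d,r['mask']); 
        c,s,a=rect(atz("top",maskpx(r['mask']),z))
        print(n,round(r['p'],2),np.round(r['point']),'c',np.round(c,4),'s',np.round(s,3),'a',round(a,3),'zmed/95',np.round(np.percentile(P[:,2],[5,50,95]),3))
        cs,_=cv2.findContours(r['mask'].astype(np.uint8),0,2); cv2.drawContours(vis,cs,-1,(0,0,255),1)
cv2.imwrite("pics/topm.png",vis)
E
python3 m.py
```

```text
blue_board 0.95 [170. 197.] c [0.5755 0.2689] s [0.16  0.212] a 1.602 zmed/95 [0.002 0.006 0.009]
yellow_board 0.56 [167. 276.] c [0.3932 0.2706] s [0.16  0.209] a 1.615 zmed/95 [0.002 0.006 0.009]
cork_mat 0.88 [402. 288.] c [ 0.3653 -0.2542] s [0.074 0.162] a 2.969 zmed/95 [0.001 0.004 0.008]
felt_pen 0.72 [172. 299.] c [0.3427 0.2647] s [0.012 0.135] a 1.677 zmed/95 [0.011 0.016 0.02 ]
red_brush 0.9 [265. 242.] c [0.4499 0.0567] s [0.018 0.176] a 0.078 zmed/95 [0.006 0.011 0.015]
red_brush 0.21 [310. 180.] c [ 0.6159 -0.0585] s [0.064 0.109] a 2.851 zmed/95 [0.015 0.034 0.038]
wood_brush 0.95 [309. 233.] c [ 0.4559 -0.0458] s [0.033 0.179] a 3.006 zmed/95 [0.002 0.011 0.015]
white_tub 0.8 [257. 178.] c [0.6035 0.0682] s [0.052 0.056] a 3.119 zmed/95 [0.    0.006 0.039]
white_tub 0.61 [268. 115.] c [0.7557 0.0453] s [0.039 0.041] a 0.742 zmed/95 [0.003 0.009 0.032]
white_tub 0.35 [403. 290.] c [ 0.3641 -0.2471] s [0.071 0.156] a 2.997 zmed/95 [0.001 0.004 0.008]
sanding_block 0.68 [311. 177.] c [ 0.6097 -0.0549] s [0.064 0.11 ] a 2.857 zmed/95 [0.009 0.034 0.038]
pencil 0.72 [356. 258.] c [ 0.4217 -0.1506] s [0.009 0.094] a 3.139 zmed/95 [0.002 0.008 0.011]
pencil 0.63 [266. 244.] c [0.4513 0.057 ] s [0.018 0.174] a 0.078 zmed/95 [0.007 0.011 0.015]
```

View pics/topm.png

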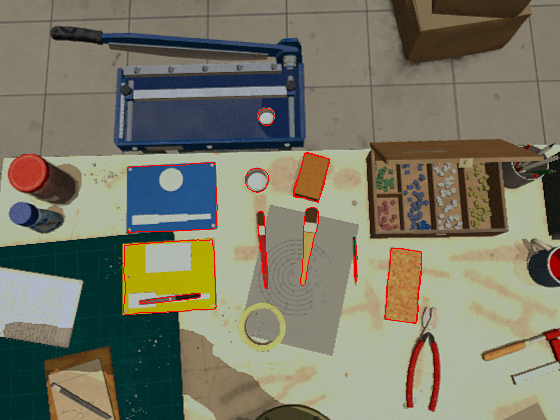

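```bash
cat > s1.py <<'E'
from h import *
print(get_state()['time'])
for a in (0.1,.1-np.pi,np.pi/2,-np.pi/2):
    for p in ([.343,.265,.01],[.365,-.254,.01],[.45,.057,.01],[.525,.31,.01],[.617,.27,.02],[.61,-.055,.02],[.343,.31,.01]):
        y=np.array([np.cos(a),np.sin(a),0]); z=np.array([0,0,-1.]); R=np.c_[np.cross(y,z),y,z]; q=Ro.from_matrix(R).as_quat()
        j=ctrl.ik(p,[q[3],*q[:3]]); print(round(a,2),p,None if j is None else np.round(j,2))
E
python3 s1.py
```

```text
0.65
0.1 [0.343, 0.265, 0.01] [-0.75  0.57  0.05  2.25 -0.08  0.32 -0.53]
0.1 [0.365, -0.254, 0.01] [ 0.31  0.61  0.36  2.22 -0.55  0.39  1.22]
0.1 [0.45, 0.057, 0.01] [-0.24  0.59  0.08  2.2  -0.13  0.36  0.05]
0.1 [0.525, 0.31, 0.01] [-0.61  0.73  0.07  1.78 -0.07  0.63 -0.41]
0.1 [0.617, 0.27, 0.02] [-0.5   0.79  0.09  1.59 -0.09  0.77 -0.27]
0.1 [0.61, -0.055, 0.02] [-0.07  0.72  0.19  1.77 -0.2   0.67  0.34]
0.1 [0.343, 0.31, 0.01] [-0.82  0.59  0.05  2.18 -0.07  0.38 -0.61]
-3.04 [0.343, 0.265, 0.01] [-0.37  0.61 -0.51  2.24  0.7   0.45  1.8 ]
-3.04 [0.365, -0.254, 0.01] [-0.02  0.8   0.95  2.23 -1.1   0.71 -1.32]
-3.04 [0.45, 0.057, 0.01] [ 0.15  0.62 -0.5   2.19  0.65  0.47  2.39]
-3.04 [0.525, 0.31, 0.01] [-0.21  0.79 -0.61  1.78  0.62  0.77  2.1 ]
-3.04 [0.617, 0.27, 0.02] [-0.11  0.85 -0.63  1.59  0.6   0.9   2.29]
-3.04 [0.61, -0.055, 0.02] [ 0.38  0.77 -0.56  1.76  0.55  0.77  2.79]
-3.04 [0.343, 0.31, 0.01] [-0.43  0.64 -0.54  2.17  0.68  0.5   1.75]
1.57 [0.343, 0.265, 0.01] [-0.59  0.57 -0.18  2.25  0.28  0.34  0.56]
1.57 [0.365, -0.254, 0.01] [ 0.6   0.58 -0.06  2.22
[... 159 characters left out ...]
.57 [0.617, 0.27, 0.02] [-0.32  0.79 -0.22  1.59  0.22  0.79  0.93]
1.57 [0.61, -0.055, 0.02] [ 0.13  0.71 -0.13  1.77  0.14  0.67  1.49]
1.57 [0.343, 0.31, 0.01] [-0.65  0.59 -0.2   2.17  0.28  0.4   0.49]
-1.57 [0.343, 0.265, 0.01] [-0.92  0.59  0.3   2.25 -0.49  0.36 -1.77]
-1.57 [0.365, -0.254, 0.01] [-0.02  0.8   0.95  2.23 -1.1   0.71  0.15]
-1.57 [0.45, 0.057, 0.01] [-0.34  0.6   0.24  2.2  -0.36  0.38 -1.37]
-1.57 [0.525, 0.31, 0.01] [-0.81  0.76  0.39  1.79 -0.43  0.68 -1.74]
-1.57 [0.617, 0.27, 0.02] [-0.7   0.83  0.45  1.59 -0.45  0.82 -1.63]
-1.57 [0.61, -0.055, 0.02] [-0.27  0.78  0.54  1.77 -0.57  0.75 -1.  ]
-1.57 [0.343, 0.31, 0.01] [-1.01  0.62  0.33  2.18 -0.49  0.42 -1.85]
```

```bash
cat >> h.py <<'E'
def Q(a):
    y=np.array([np.cos(a),np.sin(a),0]); z=np.array([0,0,-1.]); x=np.cross(y,z)
    q=Ro.from_matrix(np.c_[x,y,z]).as_quat(); return np.array([q[3],*q[:3]])
def look(tag,items,draw=True,pmin=.3):
    st=get_state(); im,d=vision.grab_frame("wrist"); vis=im.copy(); out={}
    for n,z in items.items():
        for r in models.masks_of("wrist",n)[:2]:
            if r['p']<pmin: continue
            P=cloud("wrist",d,r['mask'],st); W=atz("wrist",maskpx(r['mask']),z,st)
            c,s,a=rect(W)
            zp=np.percentile(P[:,2],[5,50,95]) if len(P) else [0,0,0]
            print(n,round(r['p'],2),np.round(r['point']),'c',np.round(c,4),'s',np.round(s,3),'a',round(a,3),'z',np.round(zp,3))
            if z>.03:
                T=P[P[:,2]>z-.006]; 
                if len(T)>50: print('   top pts',*[np.round(v,4) for v in rect(T)],'mean',np.round(T.mean(0),4))
            out.setdefault(n,(c,s,a))
            cs,_=cv2.findContours(r['mask'].astype(np.uint8),0,2); cv2.drawContours(vis,cs,-1,(0,0,255),1)
    cv2.imwrite(f"pics/{tag}.png",vis); np.savez(f"pics/{tag}.npz",im=im,d=d,p=st['tcp_pos'],q=st['eef_rot'])
    return out
E
cat > s2.py <<'E'
from h import *
t0=get_state()['time']
ctrl.movep([.45,.27,.27],Q(np.pi/2)); print(get_state()['time']-t0)
look('w1',dict(blue_board=.004,yellow_board=.004,felt_pen=.012,white_tub=.037))
t0=get_state()['time']
ctrl.movep([.53,.0,.25],Q(np.pi/2)); print(get_state()['time']-t0)
look('w2',dict(white_tub=.037,sanding_block=.032,red_brush=.006,wood_brush=.006,pencil=.004))
print(get_state()['time'])
E
python3 s2.py
```

```text
1.6333000000000002
blue_board 0.71 [282. 261.] c [0.5763 0.2722] s [0.161 0.209] a 1.595 z [0.003 0.005 0.006]
yellow_board 0.76 [283. 129.] c [0.3939 0.2736] s [0.161 0.211] a 1.616 z [0.003 0.005 0.006]
felt_pen 0.58 [276.  82.] c [0.3438 0.267 ] s [0.011 0.134] a 1.676 z [0.013 0.015 0.018]
white_tub 0.81 [121. 286.] c [0.5923 0.0692] s [0.03  0.073] a 2.383 z [0.003 0.02  0.038]
   top pts [0.526  0.1257] [0.0286 0.2458] 2.4251 mean [0.5974 0.0626 0.039 ]
1.0917
white_tub 0.9 [336. 242.] c [0.6048 0.0681] s [0.053 0.06 ] a 0.867 z [0.002 0.012 0.038]
   top pts [0.6068 0.07  ] [0.0519 0.0538] 0.5017 mean [0.6086 0.0711 0.0364]
white_tub 0.6 [310. 347.] c [0.7471 0.0463] s [0.039 0.054] a 0.018 z [0.004 0.017 0.031]
   top pts [0.7594 0.0471] [0.0393 0.0402] 1.5449 mean [0.7572 0.048  0.0315]
sanding_block 0.84 [231. 240.] c [ 0.6097 -0.0533] s [0.061 0.111] a 2.839 z [0.015 0.033 0.035]
   top pts [ 0.6133 -0.0548] [0.0599 0.0999] 2.8515 mean [ 0.6106 -0.054   0.0334]
red_brush 0.97 [332. 110.] c [0.4505 0.06  ] s [0.019 0.178] a 0.053 z [0.006 0.01  0.012]
wood_brush 0.59 [234. 241.] c [ 0.6203 -0.0577] s [0.066 0.121] a 2.862 z [0.003 0.033 0.035]
pencil 0.91 [145.  76.] c [ 0.4204 -0.1479] s [0.008 0.11 ] a 3.129 z [0.004 0.007 0.008]
3.925
```

View pics/w1.png

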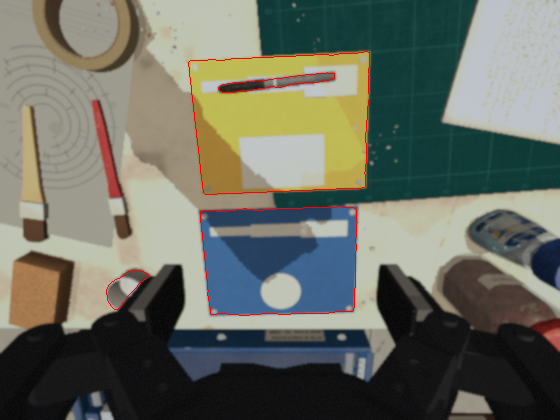

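View pics/w2.png

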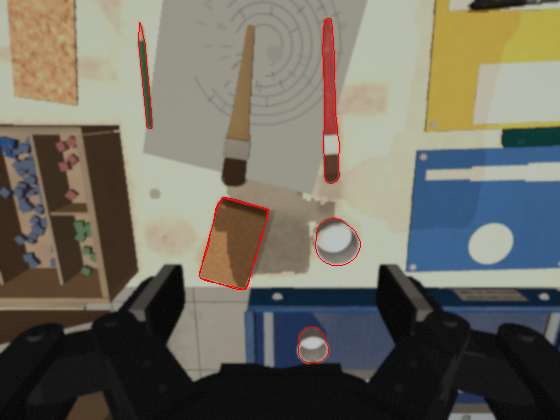

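```bash
cat > s3.py <<'E'
from h import *
a=1.676-np.pi/2
p=np.array([.3438,.267])
ctrl.movep([*p,.09],Q(a)); ctrl.movel([*p,.008],max_speed=.12); ctrl.close_gripper(30)
s=get_state(); print('w',s['width'],s['tcp_pos'],s['contact_force'])
ctrl.movel([*p,.12],max_speed=.25); print('w',get_state()['width'])
ctrl.movep([.38,-.2,.2],Q(1.4)); 
look('w3',dict(cork_mat=.003,felt_pen=.012),pmin=.2)
print(get_state()['time'])
E
python3 s3.py
```

```text
w 0.010955145437264181 [0.34384282 0.26705666 0.00823998] [ 0.01850104 -0.18483416  5.95878013]
w 0.011257037094967762
cork_mat 0.73 [231. 171.] c [ 0.3663 -0.2524] s [0.071 0.16 ] a 3.0 z [0.002 0.004 0.005]
felt_pen 0.77 [280. 242.] c [ 0.4633 -0.2122] s [0.029 0.292] a 2.97 z [0.203 0.206 0.209]
9.9833
```

View pics/w3.png

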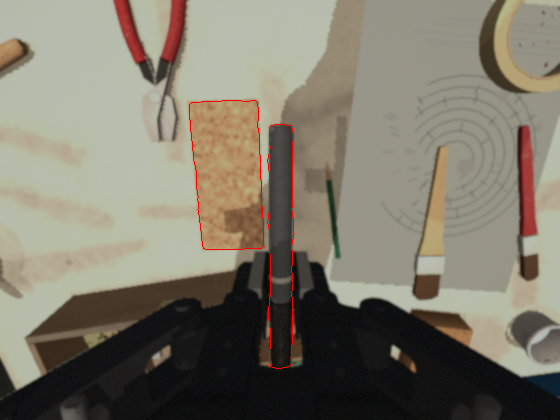

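```bash
cat > s4.py <<'E'
from h import *
o=look('w3b',dict(felt_pen=.205),pmin=.2)['felt_pen']
st=get_state(); q=st['eef_rot']; R=Ro.from_quat([q[1],q[2],q[3],q[0]]).as_matrix()
off=R.T@(np.r_[o[0],st['tcp_pos'][2]]-st['tcp_pos']); print('off',off)
a=2.985-np.pi/2
Rt=np.array([-np.sin(a),np.cos(a)])
dx=off[0] if abs(off[0])<.02 else 0
p=np.array([.3663,-.2524])-Rt*dx
ctrl.movep([*p,.07],Q(a)); ctrl.movel([*p,.008],max_speed=.12); print(get_state()['contact_force'])
ctrl.ungrasp(); ctrl.movel([*p,.12],max_speed=.25)
# wood brush look
ctrl.movep([.50,-.04,.2],Q(np.pi/2))
look('w4',dict(wood_brush=.006,red_brush=.006,felt_pen=.012),pmin=.2)
print(get_state()['time'])
E
python3 s4.py
```

```text
felt_pen 0.95 [280. 243.] c [ 0.3733 -0.197 ] s [0.011 0.12 ] a 2.976 z [0.204 0.207 0.209]
   top pts [ 0.3733 -0.1973] [0.0116 0.1202] 2.982 mean [ 0.3672 -0.1959  0.2066]
off [7.24325699e-03 1.39308909e-03 1.07584786e-06]
[-0.1706516  -1.13234125 -0.34735387]
wood_brush 0.96 [279. 160.] c [ 0.4566 -0.0413] s [0.03  0.178] a 2.982 z [0.008 0.01  0.012]
red_brush 0.78 [380. 140.] c [0.45   0.0571] s [0.02  0.175] a 0.09 z [0.006 0.01  0.012]
felt_pen 0.68 [50. 65.] c [ 0.3859 -0.2528] s [0.014 0.115] a 2.982 z [0.009 0.014 0.017]
13.8917
```

View pics/w4.png

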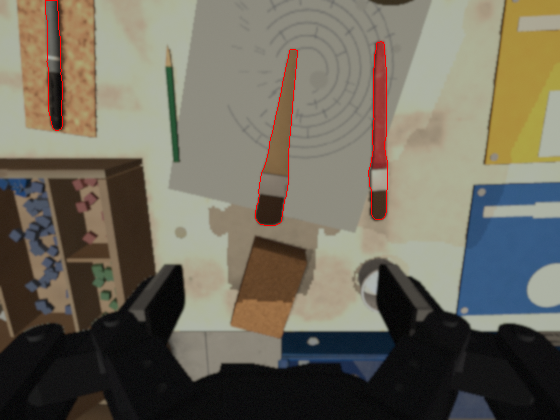

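```bash
cat >> h.py <<'E'
def axis(W):
    """symmetric axis of elongated thing: midpoints of cross sections, line fit; returns centre,angle,len,halfwidth profile"""
    X=W[:,:2]; a=rect(W)[2]
    for _ in range(4):
        u=np.array([np.cos(a),np.sin(a)]); n=np.array([-u[1],u[0]])
        s=X@u; t=X@n; e=np.linspace(s.min(),s.max(),23); k=np.digitize(s,e)
        sm=[];tm=[]
        for i in range(2,22):
            q=t[k==i]
            if len(q)>3: sm.append((e[i-1]+e[i])/2); tm.append((q.max()+q.min())/2)
        f=np.polyfit(sm,tm,1); a+=np.arctan(f[0])
    u=np.array([np.cos(a),np.sin(a)]); n=np.array([-u[1],u[0]]); s=X@u; t=X@n
    return u*(s.min()+s.max())/2+n*np.median(tm),a%np.pi,np.ptp(s)
def laxis(cam_,n,z):
    st=get_state(); vision.grab_frame(cam_)
    r=models.masks_of(cam_,n)
    if not r: print(n,'none'); return
    W=atz(cam_,maskpx(r[0]['mask']),z,st); o=axis(W)
    print(cam_,n,round(r[0]['p'],2),np.round(o[0],4),np.round(o[1],4),np.round(o[2],3)); return o
E
cat > s5.py <<'E'
from h import *
for c in ('wrist','top'):
  for n in ('wood_brush','red_brush'): laxis(c,n,.006)
laxis('top','felt_pen',.010); im,d=vision.grab_frame('top'); r=models.masks_of('top','cork_mat')[0]; print(rect(atz('top',maskpx(r['mask']),.003)))
cv2.imwrite('pics/t5.png',im)
E
python3 s5.py
```

```text
wrist wood_brush 0.63 [ 0.4569 -0.0417] 2.9906 0.176
wrist red_brush 0.97 [0.4498 0.059 ] 0.0782 0.177
wood_brush none
top red_brush 0.91 [0.4533 0.0575] 0.0754 0.164
top felt_pen 0.61 [ 0.3754 -0.2545] 2.9874 0.129
(array([ 0.36480499, -0.25396655]), [np.float64(0.07011854553222656), np.float64(0.15991496276855469)], np.float32(2.9892778))
```

View pics/t5.png

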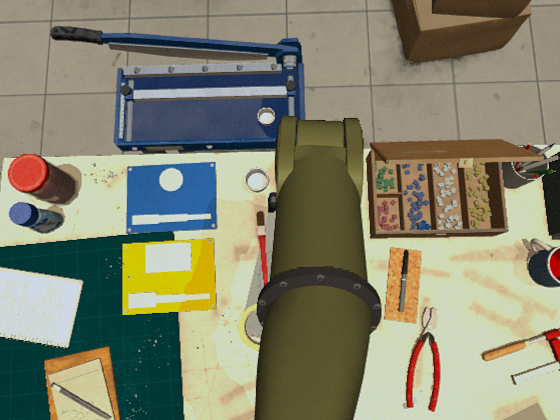

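```bash
cat > brush.py <<'E'
from h import *
def brush(c,ang,bc,ba,zg,tag,off=.043):
    # ang: direction of bristles (world), board centre bc, angle ba
    u=np.array([np.cos(ang),np.sin(ang)]); g=np.array(c)+off*u; a=ang+np.pi/2
    ctrl.movep([*g,.08],Q(a)); ctrl.movel([*g,zg],max_speed=.12); ctrl.close_gripper(60)
    s=get_state(); print('grip',s['width'],s['tcp_pos'],s['contact_force'])
    ctrl.movel([*g,.10],max_speed=.2); print('w',get_state()['width'])
    t=np.array(bc)+[-.05*np.cos(ba),-.05*np.sin(ba)]
    d=ba+np.pi/2; g2=t+off*np.array([np.cos(d),np.sin(d)])
    ctrl.movep([*g2,.07],Q(d+np.pi/2)); ctrl.movel([*g2,zg+.0055],max_speed=.1)
    s=get_state(); print('place',s['tcp_pos'],s['contact_force'],s['width'])
    ctrl.ungrasp(); ctrl.movel([*g2,.12],max_speed=.25)
    print('target',t,d,get_state()['time'])
E
cat > s6.py <<'E'
from brush import *
brush([.4569,-.0417],2.9906-np.pi,[.3939,.2736],.044,.002,'wood')
ctrl.movep([.42,.27,.24],Q(np.pi/2))
laxis('wrist','wood_brush',.010)
look('w6',dict(blue_board=.004,yellow_board=.004))
E
python3 s6.py
```

```text
grip 0.02803344297267136 [ 0.49965891 -0.04818609  0.00257517] [-1.47250467  0.01911683  6.77597405]
w 0.028160731610935734
place [0.34234316 0.31414725 0.00738211] [-0.42474619 -0.62706831  0.04347467] 0.02813464665538608
target [0.34394839 0.27140071] 1.6147963267948966 20.4917
wrist wood_brush 0.95 [0.3453 0.2719] 1.6274 0.178
blue_board 0.73 [282. 292.] c [0.5763 0.2718] s [0.161 0.21 ] a 1.602 z [0.004 0.005 0.006]
yellow_board 0.64 [281. 159.] c [0.3946 0.2728] s [0.162 0.212] a 1.611 z [0.003 0.005 0.006]
```

View pics/w6.png

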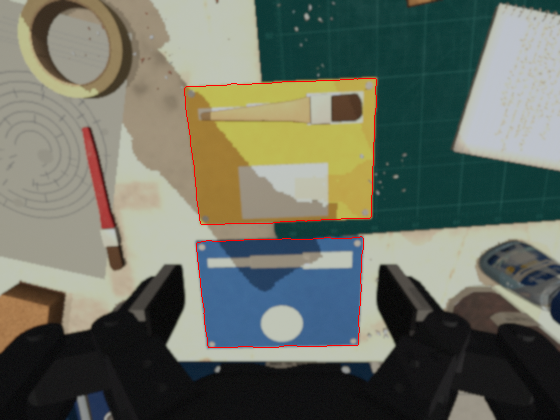

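```bash
cat > s7.py <<'E'
from brush import *
brush([.4498,.059],.078,[.5763,.272],.029,.003,'red')
ctrl.movep([.50,.27,.24],Q(np.pi/2))
laxis('wrist','red_brush',.010)
look('w7',dict(blue_board=.004))
ctrl.movep([.53,.0,.18],Q(np.pi/2))
look('w7b',dict(white_tub=.037,sanding_block=.032))
E
python3 s7.py
```

```text
grip 0.01647161029051128 [0.4928211  0.06233414 0.00339793] [0.07247578 0.85748065 4.72945744]
w 0.015919367881895314
place [0.52521577 0.31322628 0.00839217] [-0.0229327  -0.54219022 -0.52967347] 0.01587522654068198
target [0.52632102 0.2705502 ] 1.5997963267948965 27.975
wrist red_brush 0.37 [ 0.622 -0.053] 2.8442 0.126
white_tub 0.56 [344. 268.] c [0.6036 0.0675] s [0.054 0.062] a 0.831 z [0.002 0.016 0.038]
   top pts [0.5789 0.0713] [0.0538 0.1083] 3.1184 mean [0.6077 0.0715 0.0371]
sanding_block 0.88 [222. 265.] c [ 0.6085 -0.0532] s [0.06  0.111] a 2.853 z [0.015 0.033 0.035]
   top pts [ 0.6135 -0.0548] [0.0599 0.1005] 2.8481 mean [ 0.6096 -0.0537  0.0334]
sanding_block 0.39 [350. 269.] c [0.6045 0.0715] s [0.055 0.063] a 0.039 z [0.002 0.016 0.038]
   top pts [0.6064 0.0705] [0.0527 0.0538] 2.0439 mean [0.6103 0.0726 0.0348]
```

View pics/w7.png

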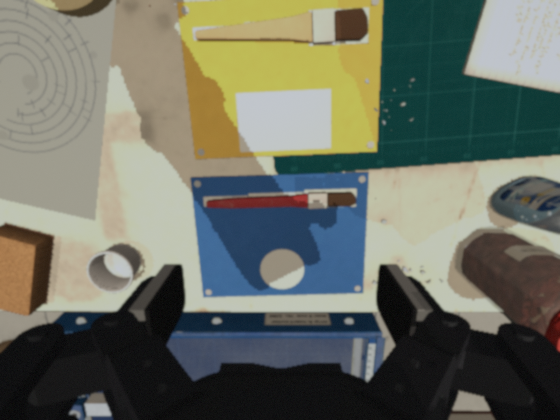

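View pics/w7b.png

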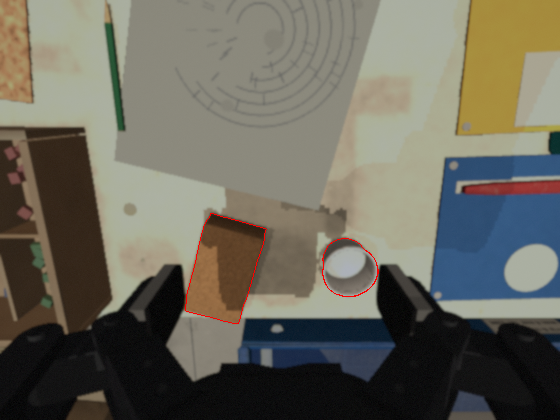

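```bash
cat > s8.py <<'E'
from h import *
# cutter height from saved wrist frame
z=np.load('pics/w2.npz'); st=dict(tcp_pos=z['p'],eef_rot=z['q']); P=cloud('wrist',z['d'],np.ones(z['d'].shape,bool),st)
P=P[(P[:,2]<.15)]
for x0 in np.arange(.62,.72,.01):
    k=(abs(P[:,0]-x0)<.005)&(abs(P[:,1]-.1)<.06)&(P[:,1]>.1); print(round(x0,2),k.sum(),np.round(np.percentile(P[k,2],[50,98]),3) if k.sum() else '')
# block
g=np.array([.6134,-.0548]); a=2.849-np.pi/2
ctrl.movep([*g,.10],Q(a)); ctrl.movel([*g,.001],max_speed=.12); ctrl.close_gripper(50)
s=get_state(); print('grip',s['width'],s['tcp_pos'],s['contact_force'])
ctrl.movel([*g,.12],max_speed=.2); print('w',get_state()['width'])
ba=.042; t=np.array([.3942,.2732])+.042*np.array([np.cos(ba),np.sin(ba)])
ctrl.movep([*t,.12],Q(ba)); ctrl.movel([*t,.0055],max_speed=.1)
s=get_state(); print('place',s['tcp_pos'],s['contact_force'],s['width'])
ctrl.ungrasp(); ctrl.movel([*t,.14],max_speed=.25)
print(t,get_state()['time'])
E
python3 s8.py
```

```text
0.62 303 [0.001 0.002]
0.63 291 [0.001 0.002]
0.64 306 [0.001 0.002]
0.65 226 [0.001 0.002]
0.66 166 [0.001 0.002]
0.67 171 [0.001 0.002]
0.68 125 [0.    0.002]
0.69 0 
0.7 561 [0.    0.023]
0.71 60 [0.02  0.022]
grip 0.0595437434716008 [ 0.61398281 -0.05490358  0.00204518] [-0.65596151 -0.37506658  6.04941878]
w 0.05994087738522369
place [0.43569283 0.2744541  0.00603155] [-3.44831685 -1.92247188  7.4394831 ] 0.059607895359028176
[0.43616296 0.27496348] 37.025
```

```bash
cat > s9.py <<'E'
from h import *
g=np.array([.6066,.0703]); a=np.pi/2
ctrl.movep([*g,.11],Q(a)); ctrl.movel([*g,.005],max_speed=.12); ctrl.close_gripper(25)
s=get_state(); print('grip',s['width'],s['tcp_pos'],s['contact_force'])
ctrl.movel([*g,.12],max_speed=.2); print('w',get_state()['width'])
ba=.029; t=np.array([.5763,.272])+.042*np.array([np.cos(ba),np.sin(ba)])
ctrl.movep([*t,.12],Q(a)); ctrl.movel([*t,.0095],max_speed=.1)
s=get_state(); print('place',s['tcp_pos'],s['contact_force'],s['width'])
ctrl.ungrasp(); ctrl.movel([*t,.14],max_speed=.25)
ctrl.movep([.48,.27,.24],Q(a))
look('w9',dict(white_tub=.041,sanding_block=.036,blue_board=.004,yellow_board=.004))
laxis('wrist','red_brush',.010); laxis('wrist','wood_brush',.010)
print(t,get_state()['time'])
E
python3 s9.py
```

```text
grip 0.051816966625025405 [0.60703853 0.07028733 0.00593475] [-1.41837113 -0.06763746  5.97961254]
w 0.051800609885359256
place [0.61857403 0.27312369 0.00994144] [-1.27448184 -0.53011803  3.67564579] 0.051820553612099494
white_tub 0.77 [282. 294.] c [0.6126 0.2739] s [0.05  0.065] a 0.001 z [0.006 0.02  0.042]
   top pts [0.6184 0.274 ] [0.05   0.0538] 3.1227 mean [0.6202 0.2741 0.0401]
sanding_block 0.71 [285. 137.] c [0.436  0.2747] s [0.062 0.1  ] a 1.616 z [0.036 0.037 0.039]
   top pts [0.4361 0.2751] [0.0601 0.0993] 1.6125 mean [0.4351 0.2754 0.0374]
blue_board 0.58 [279. 249.] c [0.5766 0.2719] s [0.162 0.212] a 1.602 z [0.003 0.005 0.006]
yellow_board 0.95 [273.  90.] c [0.3942 0.273 ] s [0.16 0.21] a 1.616 z [0.003 0.005 0.006]
wrist red_brush 0.96 [0.5271 0.2709] 1.6119 0.178
wrist wood_brush 0.67 [0.3452 0.2719] 1.6313 0.178
[0.61828234 0.27321783] 45.025
```

View pics/w9.png

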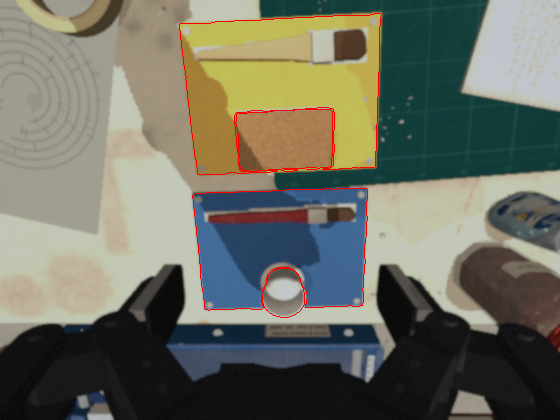

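All four pieces sit within about 1 mm of their targets. Next, recentre the pen on the mat.

```bash
cat > s10.py <<'E'
from h import *
ctrl.movep([.43,-.22,.2],Q(1.4))
m=look('w10',dict(cork_mat=.003,felt_pen=.010)); p=laxis('wrist','felt_pen',.010)
print(get_state()['time'])
E
python3 s10.py
```

```text
cork_mat 0.69 [232. 115.] c [ 0.3662 -0.252 ] s [0.071 0.161] a 2.989 z [0.002 0.004 0.005]
felt_pen 0.87 [237. 131.] c [ 0.3749 -0.2522] s [0.013 0.136] a 2.993 z [0.011 0.014 0.016]
wrist felt_pen 0.58 [ 0.3752 -0.2527] 2.9816 0.137
47.075
```

View pics/w10.png

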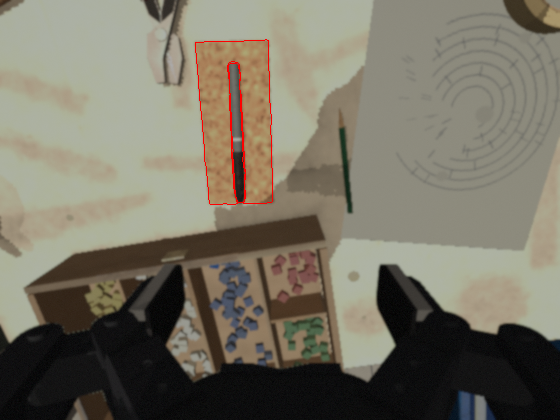

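```bash
cat > s11.py <<'E'
from h import *
a=2.986-np.pi/2; g=np.array([.3751,-.2525]); d=np.array([-.0089,.0007])
ctrl.movep([*g,.07],Q(a)); ctrl.movel([*g,.007],max_speed=.12); ctrl.close_gripper(30)
print(get_state()['width'])
ctrl.movel([*g,.025],max_speed=.1); ctrl.movel([*(g+d),.025],max_speed=.1); ctrl.movel([*(g+d),.008],max_speed=.1)
ctrl.ungrasp(); ctrl.movel([*(g+d),.14],max_speed=.25)
ctrl.movep([.43,-.22,.2],Q(1.4))
look('w11',dict(cork_mat=.003,felt_pen=.010,pencil=.004)); laxis('wrist','felt_pen',.010)
ctrl.movep([.15,.6,.25],Q(np.pi/2+.2))
print(get_state()['time'],get_state()['contact_force'],get_state()['width'])
im,_=vision.grab_frame('top'); cv2.imwrite('pics/t11.png',im)
for n,z in (('pencil',.004),('white_tub',.041),('sanding_block',.036)):
    r=models.masks_of('top',n)[0]; print(n,r['p'],rect(atz('top',maskpx(r['mask']),z)))
E
python3 s11.py
```

```text
0.010971477539896876
cork_mat 0.71 [231. 119.] c [ 0.3663 -0.2523] s [0.07 0.16] a 2.994 z [0.002 0.004 0.005]
cork_mat 0.31 [343. 160.] c [ 0.4222 -0.1475] s [0.008 0.109] a 3.135 z [0.    0.007 0.008]
felt_pen 0.86 [236. 122.] c [ 0.3662 -0.2508] s [0.014 0.137] a 2.977 z [0.004 0.014 0.016]
pencil 0.57 [343. 165.] c [ 0.422  -0.1478] s [0.007 0.109] a 3.134 z [0.005 0.007 0.009]
wrist felt_pen 0.79 [ 0.3668 -0.2506] 2.9855 0.135
55.1333 [ 0.73782764 -0.39923901 -0.03755875] 0.08578925816182316
pencil 0.73 (array([0.43728378, 0.27611737]), [np.float64(0.06415119171142578), np.float64(0.10991136932373047)], np.float32(1.6076164))
white_tub 0.82 (array([0.75353247, 0.04572051]), [np.float64(0.03952224731445313), np.float64(0.041638629913330075)], np.float32(3.1147158))
sanding_block 0.74 (array([0.43322055, 0.26928549]), [np.float64(0.06392745590209961), np.float64(0.10459724426269532)], np.float32(1.6076163))
```

View pics/t11.png

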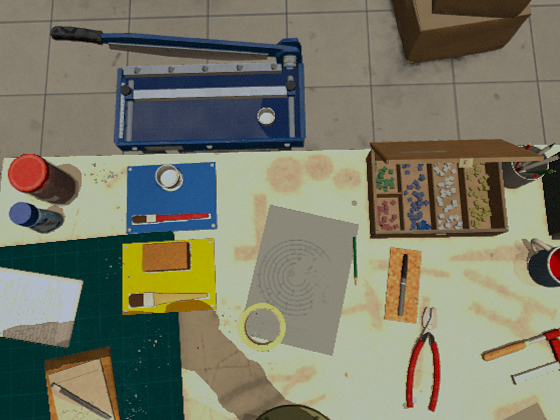

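The top view shows the tub at (170,177) and red brush at (173,219) on blue. The block at (166,256) and wood brush at (168,299) are on yellow, the pen at (403,284) is central on the mat, and the pencil at (355,260) hasn't moved.

```bash
python3 -c "
from station import ticket,get_state
print(get_state()['time']); ticket.close_job()"
```

```text
55.3333
the job is handed in; nothing more can be done
```

The job is done and handed in at about 55 s of the 128 s allowed, with the gripper open and clear of everything.

- **Kits:** I took the felt pen off the yellow board first. Then I placed the wooden brush and sanding block on the yellow board, and the red brush and the larger tub on the blue board. The last wrist-camera check put all four within about 1.5 mm of their outlines and 0.02 rad of square.
- **Felt pen:** My first placing left it about 9 mm off along the mat, because the gripper hid part of the pen when I measured it. I picked it up again and moved it. It now measures within about 2 mm of the mat's centre and 0.01 rad of its axis.
- **Pencil:** The wrist camera shows the green pencil where it was at the start, to within about 2 mm.
- **Checks that disagreed:** The top and wrist cameras differ by about 2–3 mm in y, so I measured both objects and boards with the wrist camera. In the final top picture the network labelled the block as "pencil" and listed the small tub in the cutter first as the white tub. Viewing the picture, I saw everything in its right place.

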